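Knock the lock pin down and hold up the boxed unit

TASK

The small die-cast box is locked in the assembly fixture by a tongue over its edge. Take the mallet, drive the fixture's release pin all the way down with the mallet's head so that the tongue draws back, and put the mallet down on the bench again, clear of the fixture. Then lift the box straight up out of the fixture, keeping it level, and finish while holding it steady and level in the air above its nest, about 15 cm up; leave the relay, the multimeter and the roll of tape where they are.

Things in the scene. Friction and masses are not known exactly. Their poses are not given: they have to be found in the camera images.
- fixture: Fixture fixed to the bench: aluminium base plate 136 x 90 x 10 mm with a grey lock tower. Origin on the bench surface under the middle of the nest where the box sits; x runs from the nest to the tower, z up. Plate: x = -48 to 88 mm, y = -45 to 45 mm. Tower: x = 35 to 75 mm, y = -22 to 22 mm, top 52 mm above the bench.
- nest (a point): Middle of the nest on the top of the base plate, 10 mm above the bench, axes as the fixture's; the box's underside rests here. Six posts 6 mm thick stand 8 mm above the plate: at x = +-26, y = +-24.5 mm (beside the box's long sides) and x = -37, y = +-12 mm (behind its end). Between the posts the middle 46 mm of each long side is free for fingers.
- release_pin (a joint): Travel of the upright release pin in the tower, m: 0 = up (pin 14 mm proud of the tower's top, box locked), 0.012 = fully down (2 mm proud, box free). Stiff: needs about 5 to 7 N downward, and stays where it is driven. It draws the tongue back by as much as it goes down.
- pin_top (a point): Centre of the top of the release pin, a steel pin 12 mm thick in the middle of the tower at fixture x = 55 mm, y = 0; 66 mm above the bench when up, 54 mm when down.
- tongue (a joint): Travel of the steel locking tongue (22 mm wide, 6 mm thick, underside 40 mm above the bench), m: 0 = it reaches 6 mm over the end of the box, 0.012 = drawn back wholly into the tower. Moved only by the pin.
- alu_box: Small white-grey die-cast box with a screwed lid, 40 x 64 x 28 mm, 0.08 to 0.17 kg, lying lid up in the nest with its long side along the fixture's x. Origin at the centre of its underside, its own x across (40 mm), y along (64 mm), z up.
- box_center (a point): Centre of the die-cast box, 14 mm above its underside, axes as the box's: x across the 40 mm width, y along its 64 mm length, z up. Grasp it across its 40 mm width, at the middle of its length.
- mallet: Mallet, 0.22 kg, standing on the bench on the lower face of its head, and balancing so when let go. Head: upright cylinder 40 mm across, 64 mm tall. Wooden handle: level, flat-sided, 18 mm wide, 24 mm high, its middle 36 mm above the lower face, ending 136 mm from the head's axis. Origin at the centre of the lower face; x points from handle to head (handle at -x), z up.
- mallet_face (a point): Centre of the lower striking face of the mallet's head, axes as the mallet's.
- mallet_grip (a point): Middle of the handle's thickness near the head, at 50 mm from the head's axis and 36 mm above the lower face, axes as the mallet's; a good place to grip, closing across the 18 mm width.
- relay (a point): Centre of a loose plug-in relay, 22 x 28 x 40 mm, standing on the bench: a bystander.
- meter (a point): Middle of a loose hand multimeter, 136 x 68 x 47 mm, lying on the bench: a bystander.
- tape (a point): Centre of a loose roll of tape, 65 mm across and 19 mm high, lying behind and to the right: a bystander.
Things that resemble listed ones, but are neither listed nor needed, are in the scene too. Of the things shaped like the alu_box, the white one is meant.

How it is judged:
On the way, in this order (a step that is already met when the one before it is completed fails the run):
1. the mallet is held off the bench while the pin is still up (contact force between the fingers and mallet above 1 N and height (world z) of mallet_face above 0.02 m and value of joint release_pin below 0.003 m), for 0.1 s.
2. the pin is fully down under the head of the held mallet (value of joint release_pin above 0.0105 m and contact force between the fingers and mallet above 1 N and distance between mallet_face and pin_top below 0.022 m), for 0.05 s.
3. the mallet lies or stands on the bench, let go, clear of the fixture (height (world z) of mallet_grip below 0.06 m and height (world z) of mallet_face below 0.05 m and linear speed of mallet below 0.05 m/s and contact force between the fingers and mallet below 0.1 N and contact force between mallet and fixture below 0.1 N and contact force between mallet and alu_box below 0.1 N), for 0.2 s.
4. the box is held level in the air above its nest (contact force between the fingers and alu_box above 1 N and z of box_center in the frame of nest between 0.1 and 0.25 m and horizontal distance between box_center and nest below 0.06 m and angle between box_center's own z axis and vertical below 0.12 rad and linear speed of alu_box below 0.03 m/s and angular speed of alu_box below 0.2 rad/s), for 0.2 s.
At the end, for the whole second after the job is handed in: Box gripped, its centre 100 to 250 mm above the nest surface, within 60 mm of it sideways, within 0.12 rad of level, slower than 0.03 m/s and 0.2 rad/s; pin at least 10.5 mm down; mallet at rest on the bench, let go, touching neither fixture nor box (all of step 3 and all of step 4 and value of joint release_pin above 0.0105 m); the arm keeps its last pose, push and grip.
It fails at once if the relay, multimeter or tape was shifted by more than 20 mm (distance of any of relay, meter, tape from where it was at the start of the episode above 0.02 m).
It fails at once if the box was tipped by more than 0.35 rad (angle between box_center's own z axis and vertical above 0.35 rad).
It also fails if it takes over 64 s, if anything falls off the work surface, if the arm or the gripper's body presses on something with over 40 N, if the wrist force passes 120 N, or if a joint passes its speed limit or range.

ROBOT

A 6-joint arm with a two-finger parallel gripper is mounted at the origin on a cart in front of the work surface, level with it; the furniture and walls round the work are solid. World frame = base frame: x ahead of the robot, y to its left, z up, the work surface at z = 0. Lengths are in m, angles in rad, forces in N, time in s.
With the tool pointing down it reaches from about 0.35 to 0.975 m from the base axis. Payload 4.9 kg.
Tool frame: the origin (TCP) lies on the centre line of the jaws, within the pads' length; the fingertips stand 17 mm ahead of it and the grasp point (between the pads) lies 2 mm behind it (finger_overhang is the distance from the TCP to the fingertips, in m); z points along the fingers, y is the line along which they close (so a half turn about z gives the same grasp; the last joint's range is limited). The gripper opens to 85 mm and grips with 20 to 120 N. Pads are 22 mm wide; open, the fingers measure 114 mm over their backs; the gripper's body (76 mm by 85 mm) begins 54 mm behind the grasp point. The pads swing forward as they close: fully open they stand 13 mm farther back than shut.
Start: joints at [1.057, 0.053, 1.613, -0, 1.476, -0.119], TCP at [0.24, 0.577, 0.248] pointing down, gripper open.
Joint ranges: [-3.01, 3.01], [-1.01, 2.22], [0.06, 2.58], [-1.02, 4.17], [0.09, 2.62], [-3.14, 3.14]. Speed limits (rad/s): [2.57, 2.57, 3.14, 3.14, 3.14, 3.14].

INTERFACE

Orientations are given as a rotation vector (axis times angle).
In Python, from bench import * gives the robot as it stands.
- The arm moves only by the tool step_arm, never from a script. Its argument "deltas" is a list of rows, each a list of 7 numbers: the shift along the tool's x, y, z in mm, then the turn, a rotation vector about the tool's x, y, z in rad, then the opening, from 0 (shut) to 1 (fully open). In form: [[tx, ty, tz, rx, ry, rz, jaw], ...]. A call has 1 to 12 rows; each row shifts and turns the commanded pose from where the row before left it, along the tool's axes as they then stand; what a row does not reach is not made up. A row lasts 1/12 s, in which the tool goes at most 41.7 mm and 7.16 degrees, less where a joint would pass 70% of its speed; a pose out of reach is approached as far as the arm can. A call with a gripper value outside its range is refused whole. The fingers move at their own pace and stop on an object; "grip_force" is the grip in N (left out, the last holds). Time passes only in rows, so rows that do not move let the fingers close. It gives the time, the measured TCP pose, the force, the opening and the grip force at its end, in the units of the state.
- observe(): the state, without advancing time (a new reading comes with each control period).
- read_camera(name): name is "side" or "top" or "wrist"; returns (picture, depth): 420x560x3 uint8, red, green, blue; 420x560 float32, m along the optical axis (not along the pixel's ray), 0 where there is no reading.
- camera_model(name): a dict with "fx", "fy", "cx", "cy" (pixels), "k1" (the pictures are not rectified: a ray, as slopes to the right and down, at radius r is drawn at 1 + k1 r^2 times it, then the intrinsics apply), "rvec" (rotation vector, rad) and "tvec" (3), from world to camera coordinates, as OpenCV has them. Camera axes: x right, y down, z forward; pixel columns grow to the right and rows downward; lengths in m; the calibration is good to about 2 mm. A picture is of the moment at which its call begins: read the wrist's pose just before it. camera_model takes no time and is no camera call; for the wrist camera it gives the pose at the moment of the call.
- hand_in(): hands the job in; it is judged then, once.
The state is a dict: "t": time; "qpos": joint angles; "qvel": joint speeds; "tau": joint torques, N m; "ee_pos": TCP position; "eef_rot": TCP orientation; "force": force on the tool from outside, world axes, zero at the start; "ft_torque": the same for the moment, N m; "finger_gap": finger opening in m; "finger_force": force on a finger pad.
Only numpy, scipy, OpenCV 4.12 (cv2) and the standard library are available. Lean on these libraries where they do the work, as an engineer would, in place of code of your own. Each camera call takes 0.05 s, during which the arm holds its last target. There are 200 camera calls.

## Working session

There is one attempt and no reset: what is moved stays moved. The work goes in short steps, Python scripts to look and compute and a tool call to move; the robot and the scene stay as the last step left them, time stands still between calls to the robot, and variables do not carry over. Pictures are saved under pics/ and viewed, at most 10 in all, crops included, and the job is handed in when it is done.

Besides the shell and the picture viewer there is one more tool, called in YAML: its name, and indented under it one key for each argument. step_arm: Moves the arm, as the interface text tells. Its arguments: {"type":"object","properties":{"deltas":{"type":"array"},"grip_force":{"type":"number"}},"required":["deltas"]}

```bash
mkdir -p pics
cat > h.py <<'E'
from bench import *
import numpy as np, cv2
from scipy.spatial.transform import Rotation as R
def cloud(name):
    m=camera_model(name); p,d=read_camera(name)
    v,u=np.mgrid[0:420,0:560]
    K=np.array([[m['fx'],0,m['cx']],[0,m['fy'],m['cy']],[0,0,1]])
    xy=cv2.undistortPoints(np.stack([u,v],-1).reshape(-1,1,2).astype(np.float64),K,np.array([m['k1'],0,0,0.])).reshape(420,560,2)
    c=np.dstack([xy*d[...,None],d]).astype(float)
    Rm=R.from_rotvec(np.ravel(m['rvec'])).as_matrix()
    w=(c-np.ravel(m['tvec']))@Rm
    w[d==0]=np.nan
    return p,w
E
python3 - <<'E'
from h import *
s=observe();print(s['t'],s['ee_pos'],s['eef_rot'],s['finger_gap'])
for n in('top','side'):
    p,w=cloud(n); np.savez('c_'+n,p=p,w=w); cv2.imwrite(f'pics/{n}0.png',p[...,::-1])
    print(n,np.nanmin(w.reshape(-1,3),0),np.nanmax(w.reshape(-1,3),0))
E
```

```text
0.0 [0.24010961 0.57639712 0.24708095] [-6.16030425e-01 -3.07996000e+00  3.07208365e-03] 0.08514209507287748
top [-0.43432718 -1.24593953 -0.80352928] [1.51642084 1.33711297 0.64034713]
side [-1.10795243 -0.56242222 -0.80481189] [2.77411985 3.03207496 0.61884172]
```

View pics/top0.png

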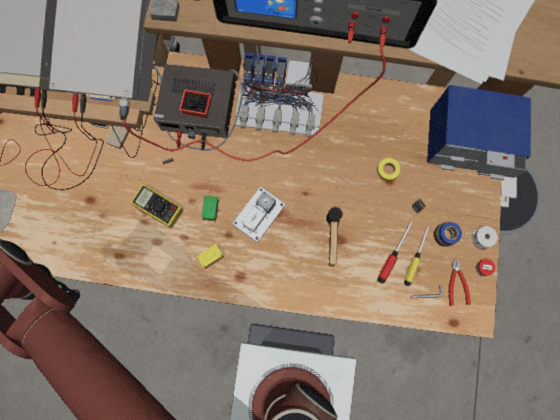

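View pics/side0.png

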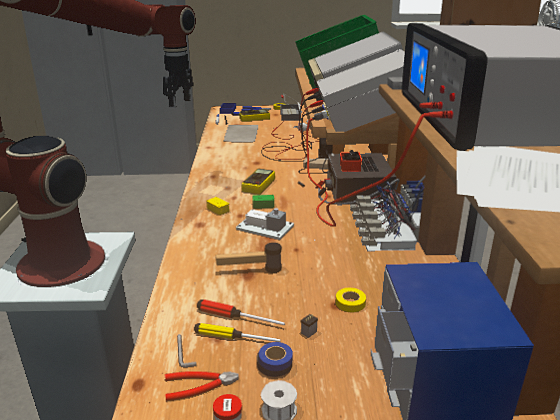

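The top view shows the mallet head at (334,214) with its handle running down to (333,265). The fixture is at (259,213), with the tower toward (265,202), and the relay is at (419,205). I'll measure from the point cloud.

Run:
```python
from h import *
z=np.load('c_top.npz');p,w=z['p'],z['w']
for u,v in[(334,214),(333,240),(333,260),(266,202),(250,222),(419,205),(389,168),(157,206),(209,256),(210,208),(300,250)]: print(u,v,w[v,u].round(4))
def box(u0,u1,v0,v1,za,zb,l):
    q=w[v0:v1,u0:u1].reshape(-1,3);q=q[(q[:,2]>za)&(q[:,2]<zb)]
    r=cv2.minAreaRect((q[:,:2]*1000).astype(np.float32)); print(l,len(q),r,np.median(q,0).round(4)); return
box(318,350,200,275,.055,.08,'head')
box(318,350,224,275,.03,.06,'handle')
box(230,290,185,245,.045,.058,'tower')
box(230,290,185,245,.03,.043,'boxtop')
box(230,290,185,245,.005,.08,'fixture')
box(230,290,185,245,.06,.08,'pin')
c=cv2.resize(p[180:275,225:355],None,fx=6,fy=6,interpolation=cv2.INTER_CUBIC)
cv2.imwrite('pics/crop1.png',c[...,::-1])
```

```text
334 214 [ 0.5264 -0.0441  0.0636]
333 240 [ 0.4565 -0.0507  0.0536]
333 260 [ 0.403  -0.0576  0.0487]
266 202 [0.5359 0.1452 0.0531]
250 222 [0.4769 0.1819 0.0372]
419 205 [ 0.5921 -0.2837  0.0326]
389 168 [ 6.988e-01 -1.951e-01  5.000e-04]
157 206 [0.4847 0.4473 0.0405]
209 256 [0.3682 0.2802 0.0302]
210 208 [0.5021 0.3004 0.0283]
300 250 [0.423  0.0333 0.0026]
head 169 ((509.4106140136719, -54.957237243652344), (80.12799835205078, 38.31595230102539), 25.439653396606445) [ 0.5284 -0.0459  0.0644]
handle 287 ((448.7586975097656, -53.127864837646484), (111.34915161132812, 18.938232421875), 4.851702690124512) [ 0.4464 -0.0523  0.047 ]
tower 229 ((514.156494140625, 161.80438232421875), (44.67850875854492, 100.49858856201172), 62.22533416748047) [0.5377 0.1494 0.0517]
boxtop 308 ((509.88104248046875, 164.1118927001953), (40.72207260131836, 104.11585235595703), 59.818782806396484) [0.4927 0.1741 0.0385]
fixture 1551 ((511.8022766113281, 160.47711181640625), (164.7799530029297, 169.2486114501953), 5.827494144439697) [0.506  0.1629 0.0128]
pin 15 ((541.2299194335938, 149.0104522705078), (12.347861289978027, 9.574356079101562), 53.56932067871094) [0.5407 0.1487 0.066 ]
```

View pics/crop1.png

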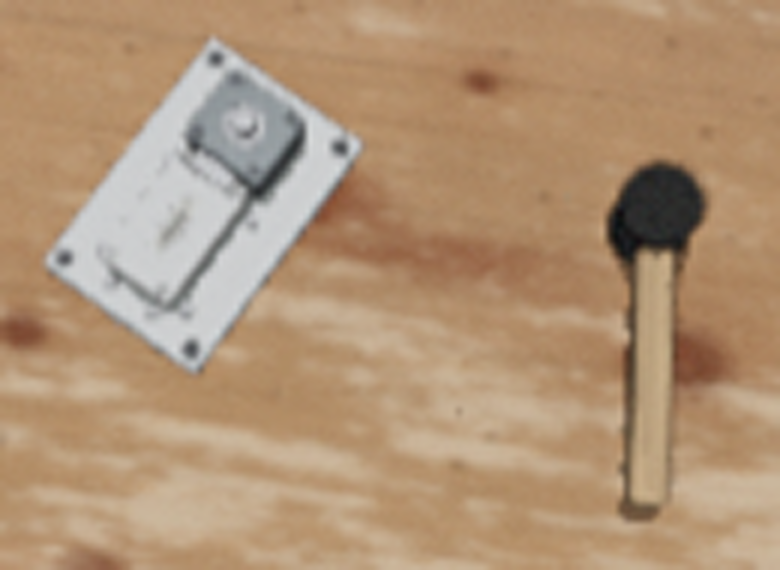

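```bash
cat >> h.py <<'E'
def goto(pos,yaw):
    """tool-frame turn, then translation (mm) after the turn; yaw = world angle of tool y, deg"""
    s=observe(); R0=R.from_rotvec(s['eef_rot'])
    a=np.deg2rad(yaw); y=np.array([np.cos(a),np.sin(a),0]); z=np.array([0,0,-1.]); x=np.cross(y,z)
    Rt=R.from_matrix(np.c_[x,y,z])
    print('t',round(s['t'],2),'pos',np.round(s['ee_pos'],4),'turn',(R0.inv()*Rt).as_rotvec().round(4),'shift',(Rt.inv().apply(np.array(pos)-s['ee_pos'])*1000).round(1),
     'F',np.round(s['force'],1),'gap',round(s['finger_gap'],4),'ff',s['finger_force'])
E
python3 - <<'E'
from h import *
print(camera_model('wrist'))
goto([.42,.05,.33],96)
z=np.load('c_top.npz');w=z['w']
m=camera_model('top');K=np.array([[m['fx'],0,m['cx']],[0,m['fy'],m['cy']],[0,0,1]])
q=np.array([(212,38),(360,145),(198,370),(48,262)])/6.+[225,180]-.4
xy=cv2.undistortPoints(q.reshape(-1,1,2),K,np.array([m['k1'],0,0,0.])).reshape(-1,2)
Rm=R.from_rotvec(np.ravel(m['rvec'])).as_matrix();C=-Rm.T@np.ravel(m['tvec'])
d=np.c_[xy,np.ones(4)]@Rm; P=C+d*((.01-C[2])/d[:,2])[:,None]; print(P)
for a,b in((3,0),(2,1)): e=P[b]-P[a];print(np.hypot(*e[:2]),np.degrees(np.arctan2(e[1],e[0])))
e=(P[0]+P[1]-P[2]-P[3])[:2];e/=np.hypot(*e);print('nest',P.mean(0)[:2]-.02*e,'pin',P.mean(0)[:2]+.035*e,np.degrees(np.arctan2(e[1],e[0])))
E
```

```text
{'fx': 327.33713953879953, 'fy': 327.33713953879953, 'cx': 274.26003019418766, 'cy': 210.86525837790157, 'k1': 0.0271151848693813, 'rvec': array([-2.37880976, -1.58848265, -0.25738769]), 'tvec': array([-0.62407448, -0.04326303,  0.3793059 ])}
t 0.1 pos [0.2401 0.5764 0.2472] turn [-0.0018 -0.0007 -0.4995] shift [-123.9 -542.4  -82.8] F [-0.4  1.6 -0.2] gap 0.0854 ff 0.0
[[0.58939922 0.17192838 0.01      ]
 [0.5472811  0.0943859  0.01      ]
 [0.42994718 0.15477003 0.01      ]
 [0.47078267 0.23258326 0.01      ]]
0.1332249960685674 -27.083050594755026
0.1319601940630897 -27.231930452869545
nest [0.49155738 0.17254554] pin [0.54049407 0.14744176] -27.15713548202247
```

step_arm:
  deltas:
    - [0,0,-20,0,0,-0.12,1]
    - [0,0,-20,0,0,-0.12,1]
    - [0,0,-20,0,0,-0.12,1]
    - [0,0,-23,0,0,-0.12,1]
    - [-9,-38,0,0,0,-0.0195,1]
    - [-9,-38,0,0,0,0,1]
    - [-9,-38,0,0,0,0,1]
    - [-9,-38,0,0,0,0,1]
    - [-9,-38,0,0,0,0,1]
    - [-9,-38,0,0,0,0,1]
    - [-9,-38,0,0,0,0,1]
    - [-9,-38,0,0,0,0,1]

```text
t: 1.1
ee_pos: [0.3429, 0.2801, 0.3308]
eef_rot: [0.165, -3.137, 0.0]
force: [1.4, -0.2, 0.8]
finger_gap: 0.0855
finger_force: 0.0
```

step_arm:
  deltas:
    - [-9,-38,0,0,0,0,1]
    - [-9,-38,0,0,0,0,1]
    - [-9,-38,0,0,0,0,1]
    - [-9,-38,0,0,0,0,1]
    - [-9,-38,0,0,0,0,1]
    - [-9,-38,0,0,0,0,1]
    - [0,0,0,0,0,0,1]
    - [0,0,0,0,0,0,1]

```text
t: 1.77
ee_pos: [0.4207, 0.059, 0.3307]
eef_rot: [0.157, -3.136, -0.001]
force: [-0.1, 0.9, -0.5]
finger_gap: 0.0854
finger_force: 0.0
```

Run:
```python
from h import *
goto([.475,-.05,.15],96)
m=camera_model('wrist');Rm=R.from_rotvec(np.ravel(m['rvec'])).as_matrix();print('cam',-Rm.T@np.ravel(m['tvec']),Rm[2])
p,w=cloud('wrist');np.savez('c_w1',p=p,w=w); cv2.imwrite('pics/w1.png',p[...,::-1])
```

```text
t 1.77 pos [0.4207 0.059  0.3307] turn [ 0.0004 -0.0013 -0.0049] shift [ -42.6 -114.1  180.7] F [-0.1  0.9 -0.5] gap 0.0854 ff 0.0
cam [0.34076743 0.05029243 0.45599804] [ 0.31528762  0.03208004 -0.94845379]
```

View pics/w1.png

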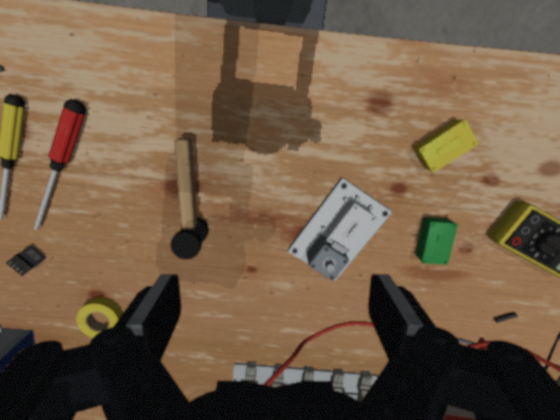

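The wrist view shows the mallet head at (187,243) with its handle up to (183,140). The fixture corners are near (344,182), (390,213), (334,277) and (290,248).

Run:
```python
from h import *
z=np.load('c_w1.npz');p,w=z['p'],z['w']
hsv=cv2.cvtColor(p,cv2.COLOR_RGB2HSV)
def sel(u0,u1,v0,v1,za,zb,l):
    q=w[v0:v1,u0:u1].reshape(-1,3);q=q[(q[:,2]>za)&(q[:,2]<zb)]
    print(l,len(q),cv2.minAreaRect((q[:,:2]*1000).astype(np.float32)),q.mean(0).round(4)); return q
sel(160,215,215,265,.060,.068,'head')
h=sel(165,205,135,208,.042,.053,'handle')
c=h[:,:2]-h[:,:2].mean(0);e=np.linalg.svd(c,full_matrices=False)[2][0];print(np.degrees(np.arctan2(e[1],e[0])))
sel(285,395,180,282,.05,.055,'tower')
sel(285,395,180,282,.06,.08,'pin')
sel(285,395,180,282,.036,.0395,'box')
sel(285,395,180,282,.007,.012,'plate')
```

```text
head 687 ((530.2727661132812, -47.671390533447266), (38.630374908447266, 39.46848678588867), 19.887155532836914) [ 0.5295 -0.0478  0.0636]
handle 1025 ((440.1092224121094, -55.90717697143555), (88.25106048583984, 19.839801788330078), 5.424347400665283) [ 0.4376 -0.055   0.047 ]
5.57939221056456
tower 688 ((542.203857421875, 146.0792999267578), (44.09906005859375, 39.8874626159668), 62.03879928588867) [0.5411 0.1455 0.0517]
pin 70 ((542.122314453125, 145.49806213378906), (10.956135749816895, 10.675712585449219), 4.985744476318359) [0.5413 0.1456 0.0649]
box 1140 ((511.1497802734375, 161.7901611328125), (41.09294509887695, 103.7817153930664), 60.66001510620117) [0.4925 0.1716 0.0381]
plate 2477 ((511.74798583984375, 162.4822998046875), (90.68746185302734, 135.9329833984375), 61.975345611572266) [0.4939 0.1587 0.0096]
```

Run:
```python
from h import *
goto([.479,-.0527,.034],95.5)
```

```text
t 1.82 pos [0.4204 0.0603 0.3308] turn [ 0.0006 -0.0011  0.0066] shift [ -47.5 -118.1  296.8] F [ 0.5  0.2 -0.3] gap 0.0856 ff 0.0
```

step_arm:
  deltas:
    - [-8,-20,25,0,0,0.0066,1]
    - [-8,-20,30,0,0,0,1]
    - [-8,-20,30,0,0,0,1]
    - [-8,-20,30,0,0,0,1]
    - [-8,-20,30,0,0,0,1]
    - [-7.5,-18,30,0,0,0,1]
    - [0,0,25,0,0,0,1]
    - [0,0,0,0,0,0,1]
    - [0,0,0,0,0,0,1]

```text
t: 2.57
ee_pos: [0.4784, -0.0502, 0.1299]
eef_rot: [0.157, -3.134, -0.002]
force: [-0.0, 0.2, 0.3]
finger_gap: 0.0854
finger_force: 0.0
```

Run:
```python
from h import *
goto([.479,-.0527,.034],95.5)
```

```text
t 2.57 pos [ 0.4784 -0.0502  0.1299] turn [ 0.0018 -0.0037  0.0043] shift [-0.4 -2.6 95.9] F [-0.   0.2  0.3] gap 0.0854 ff 0.0
```

step_arm:
  deltas:
    - [0,-2,25,0,0,0,1]
    - [0,0,25,0,0,0,1]
    - [0,0,22,0,0,0,1]
    - [0,0,14,0,0,0,1]
    - [0,0,9,0,0,0,1]
    - [0,0,0,0,0,0,1]
    - [0,0,0,0,0,0,0]
    - [0,0,0,0,0,0,0]
    - [0,0,0,0,0,0,0]
    - [0,0,0,0,0,0,0]
    - [0,0,0,0,0,0,0]
    - [0,0,0,0,0,0,0]
  grip_force: 110

```text
t: 3.57
ee_pos: [0.4802, -0.054, 0.0372]
eef_rot: [-0.154, 3.137, 0.0]
force: [-1.3, 0.9, 6.2]
finger_gap: 0.0163
finger_force: 106.9
```

step_arm:
  deltas:
    - [0,0,0,0,0,0,0]
    - [0,0,0,0,0,0,0]

```text
t: 3.73
ee_pos: [0.4802, -0.054, 0.0372]
eef_rot: [-0.154, 3.137, 0.0]
force: [-1.7, 1.5, 5.6]
finger_gap: 0.0165
finger_force: 107.0
```

step_arm:
  deltas:
    - [0,0,-10,0,0,0,0]
    - [0,0,-20,0,0,0,0]
    - [0,0,-25,0,0,0,0]
    - [0,0,-25,0,0,0,0]
    - [0,0,-20,0,0,0,0]
    - [0,0,0,0,0,0,0]
    - [0,0,0,0,0,0,0]

```text
t: 4.32
ee_pos: [0.4802, -0.0542, 0.1371]
eef_rot: [-0.154, 3.136, -0.001]
force: [-0.2, 0.5, -3.2]
finger_gap: 0.0161
finger_force: 107.1
```

Run:
```python
from h import *
goto([.491,.14,.14],95.5)
p,w=cloud('top');np.savez('c_t2',p=p,w=w)
q=w[195:285,300:350].reshape(-1,3);q=q[q[:,2]>.1]
d=(p.max(2)<60)
p2,w2=cloud('wrist');np.savez('c_w2',p=p2,w=w2)
cv2.imwrite('pics/w2.png',np.vstack([p2,])[...,::-1])
```

```text
t 4.32 pos [ 0.4802 -0.0542  0.1371] turn [-0.0009  0.002   0.002 ] shift [-29.4 192.2  -2.9] F [-0.2  0.5 -3.2] gap 0.0161 ff 107.05934643745422
```

View pics/w2.png

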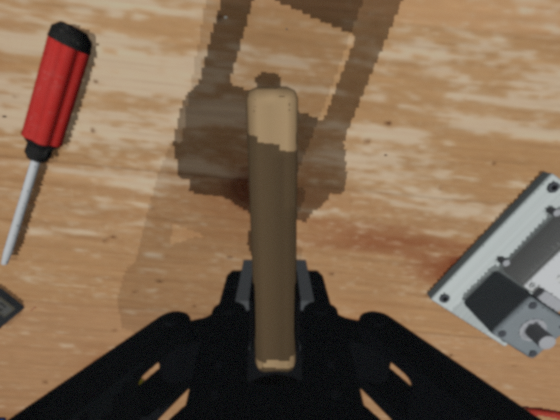

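The wrist view shows the handle gripped and centred at column 272, with the end at (272,90). The head is hidden behind the gripper. I'll check that the handle is level and find the head from the clouds.

Run:
```python
from h import *
w=np.load('c_w2.npz')['w']
for v in(100,140,180,220,250): print(v,np.nanmedian(w[v,262:285],0).round(4))
z=np.load('c_t2.npz');p,w=z['p'],z['w']
q=w[190:290,300:370].reshape(-1,3)
o=np.array([.4802,-.0542]);e=np.array([np.cos(.096),np.sin(.096)]);n=np.array([-e[1],e[0]])
a=(q[:,:2]-o)@e;b=(q[:,:2]-o)@n
for lo in range(-100,85,10):
    s=(a>lo/1e3)&(a<(lo+10)/1e3)&(q[:,2]>.1)
    if s.any(): print(lo,s.sum(),np.median(q[s,2]).round(4),q[s,2].max().round(4),b[s].min().round(3),b[s].max().round(3))
```

```text
100 [ 0.3988 -0.0629  0.1458]
140 [ 0.4117 -0.0616  0.146 ]
180 [ 0.4257 -0.0602  0.1459]
220 [ 0.441  -0.0587  0.146 ]
250 [ 0.4533 -0.0575  0.1456]
-100 278 0.4677 0.4758 -0.016 0.098
-90 192 0.4663 0.4721 -0.016 0.095
-80 97 0.4658 0.4708 -0.016 0.092
-70 79 0.4633 0.4692 -0.02 0.087
-60 70 0.4608 0.4673 -0.023 0.083
-50 157 0.4151 0.4621 -0.026 0.079
-40 420 0.4015 0.4613 -0.021 0.075
-30 373 0.4225 0.4582 -0.023 0.073
-20 319 0.4335 0.4544 -0.02 0.068
-10 282 0.437 0.4522 -0.02 0.068
0 254 0.4381 0.4497 -0.02 0.07
10 214 0.4365 0.4478 -0.021 0.067
20 88 0.4302 0.4433 -0.023 0.064
30 2 0.3774 0.3834 0.03 0.031
```

Run:
```python
from h import *
goto([.493,.141,.137],95.4)
```

```text
t 4.42 pos [ 0.4784 -0.0537  0.1344] turn [ 0.001  -0.003   0.0037] shift [-32.8 192.5  -2.6] F [-0.7  0.3 -2.4] gap 0.0162 ff 107.05919981002808
```

step_arm:
  deltas:
    - [-3,15,-2,0,0,0,0]
    - [-4,25,0,0,0,0,0]
    - [-4,25,0,0,0,0,0]
    - [-4,25,0,0,0,0,0]
    - [-4,25,0,0,0,0,0]
    - [-4,25,0,0,0,0,0]
    - [-4,25,0,0,0,0,0]
    - [-4,18,0,0,0,0,0]
    - [-1,9.5,0,0,0,0,0]
    - [0,0,0,0,0,0,0]
    - [0,0,0,0,0,0,0]

```text
t: 5.33
ee_pos: [0.4918, 0.1404, 0.1368]
eef_rot: [0.155, -3.135, 0.001]
force: [0.2, -0.7, -2.7]
finger_gap: 0.016
finger_force: 107.4
```

Run:
```python
from h import *
goto([.493,.141,.137],95.4)
p,w=cloud('side');cv2.imwrite('pics/s2.png',cv2.resize(p[140:300,180:340],None,fx=3.5,fy=3.5)[...,::-1])
```

```text
t 5.33 pos [0.4918 0.1404 0.1368] turn [-0.0008 -0.0028  0.0047] shift [-1.2  0.5 -0.2] F [ 0.2 -0.7 -2.7] gap 0.016 ff 107.36871242523193
```

View pics/s2.png

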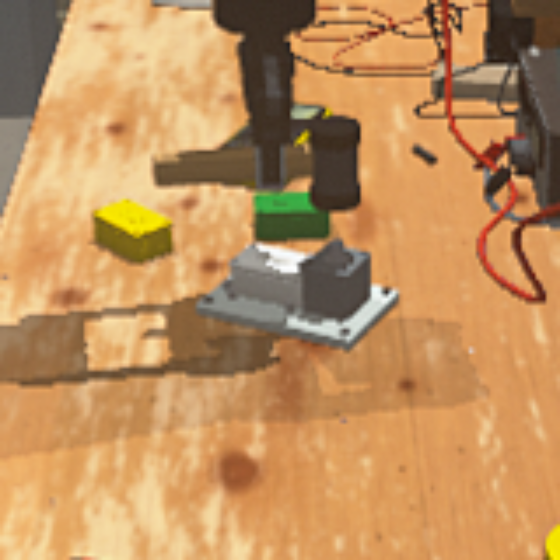

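The mallet head sits directly above the tower pin: face at crop (337,205), pin at (337,245). I'll lower it.

step_arm:
  deltas:
    - [0,0,10,0,0,0,0]
    - [0,0,10,0,0,0,0]
    - [0,0,8,0,0,0,0]
    - [0,0,4,0,0,0,0]
    - [0,0,3,0,0,0,0]
    - [0,0,3,0,0,0,0]
    - [0,0,2,0,0,0,0]
    - [0,0,2,0,0,0,0]
    - [0,0,2,0,0,0,0]
    - [0,0,0,0,0,0,0]

```text
t: 6.22
ee_pos: [0.4932, 0.1407, 0.0945]
eef_rot: [-0.154, 3.137, -0.0]
force: [-1.0, -2.1, 1.5]
finger_gap: 0.0161
finger_force: 108.1
```

step_arm:
  deltas:
    - [0,0,1,0,0,0,0]
    - [0,0,1,0,0,0,0]
    - [0,0,0,0,0,0,0]

```text
t: 6.47
ee_pos: [0.4931, 0.1407, 0.0925]
eef_rot: [-0.154, 3.137, -0.0]
force: [-1.7, -2.2, 1.8]
finger_gap: 0.0166
finger_force: 108.2
```

step_arm:
  deltas:
    - [0,0,1,0,0,0,0]
    - [0,0,1,0,0,0,0]
    - [0,0,0,0,0,0,0]

```text
t: 6.72
ee_pos: [0.4931, 0.1407, 0.091]
eef_rot: [-0.154, 3.137, -0.0]
force: [-3.3, -2.3, 6.6]
finger_gap: 0.0161
finger_force: 108.8
```

step_arm:
  deltas:
    - [0,0,1,0,0,0,0]
    - [0,0,1,0,0,0,0]
    - [0,0,0,0,0,0,0]
    - [0,0,0,0,0,0,0]

```text
t: 7.05
ee_pos: [0.4931, 0.1408, 0.0907]
eef_rot: [0.154, -3.138, 0.001]
force: [-10.5, -3.7, 16.8]
finger_gap: 0.016
finger_force: 110.5
```

step_arm:
  deltas:
    - [0,0,-5,0,0,0,0]
    - [0,0,-12,0,0,0,0]
    - [0,0,-15,0,0,0,0]
    - [0,0,-15,0,0,0,0]
    - [3,-15,0,0,0,0,0]
    - [3,-25,0,0,0,0,0]
    - [3,-25,0,0,0,0,0]
    - [3,-25,0,0,0,0,0]
    - [3,-25,0,0,0,0,0]
    - [3,-25,0,0,0,0,0]
    - [3,-25,0,0,0,0,0]
    - [3,-18,0,0,0,0,0]

```text
t: 8.05
ee_pos: [0.4864, -0.0452, 0.135]
eef_rot: [0.153, -3.138, -0.0]
force: [0.0, 0.2, -2.5]
finger_gap: 0.0162
finger_force: 107.5
```

step_arm:
  deltas:
    - [0,0,0,0,0,0,0]
    - [0,0,0,0,0,0,0]

```text
t: 8.22
ee_pos: [0.4865, -0.0441, 0.135]
eef_rot: [0.151, -3.138, -0.001]
force: [-0.3, -0.3, -2.5]
finger_gap: 0.0162
finger_force: 107.6
```

Run:
```python
from h import *
goto([.479,-.053,.037],95.4)
p,w=cloud('top')
q=w[185:245,230:290].reshape(-1,3)
d=np.hypot(q[:,0]-.5415,q[:,1]-.1465)
print(np.sort(q[d<.018,2])[-15:].round(4))
p,w=cloud('wrist'); 
q=w.reshape(-1,3);q=q[np.hypot(q[:,0]-.5415,q[:,1]-.1465)<.018]
print(len(q),np.sort(q[:,2])[-15:].round(4))
for v in(100,140,180,220,250): print(v,np.nanmedian(w[v,262:285],0).round(4))
```

```text
t 8.22 pos [ 0.4865 -0.0441  0.135 ] turn [ 0.0009 -0.0003  0.0019] shift [ 8.3 -8.1 98. ] F [-0.3 -0.3 -2.5] gap 0.0162 ff 107.61534690856934
[0.0553 0.0553 0.0553 0.0554 0.0558 0.0559 0.056  0.0564 0.0566 0.0571
 0.0572 0.0574 0.0583 0.0585 0.0597]
1618 [0.0544 0.0544 0.0545 0.0545 0.0545 0.0545 0.0545 0.0546 0.0546 0.0546
 0.0546 0.0547 0.0547 0.0549 0.0554]
100 [ 0.4063 -0.0525  0.1453]
140 [ 0.4192 -0.0512  0.1453]
180 [ 0.4331 -0.0498  0.1456]
220 [ 0.4484 -0.0483  0.1455]
250 [ 0.4607 -0.0471  0.1454]
```

The pin top now reads about 54 mm, so it is fully down. Next I'll put the mallet down.

step_arm:
  deltas:
    - [2,-2,20,0,0,0,0]
    - [2,-2,22,0,0,0,0]
    - [2,-2,20,0,0,0,0]
    - [2,-2,15,0,0,0,0]
    - [0,0,9,0,0,0,0]
    - [0,0,5,0,0,0,0]
    - [0,0,3,0,0,0,0]
    - [0,0,1,0,0,0,0]
    - [0,0,0,0,0,0,0]

```text
t: 9.07
ee_pos: [0.4803, -0.0524, 0.041]
eef_rot: [-0.155, 3.136, -0.001]
force: [0.2, 0.1, -2.5]
finger_gap: 0.0161
finger_force: 107.7
```

step_arm:
  deltas:
    - [0,0,1,0,0,0,0]
    - [0,0,0,0,0,0,0]

```text
t: 9.23
ee_pos: [0.4802, -0.0526, 0.0401]
eef_rot: [-0.154, 3.136, -0.001]
force: [-0.6, 0.5, -1.9]
finger_gap: 0.0163
finger_force: 107.7
```

step_arm:
  deltas:
    - [0,0,1,0,0,0,0]
    - [0,0,0.5,0,0,0,0]
    - [0,0,0,0,0,0,0]

```text
t: 9.48
ee_pos: [0.4796, -0.0525, 0.0379]
eef_rot: [-0.154, 3.138, -0.0]
force: [0.0, -0.1, -1.7]
finger_gap: 0.0161
finger_force: 107.7
```

step_arm:
  deltas:
    - [0,0,0.5,0,0,0,0]
    - [0,0,0,0,0,0,0]

```text
t: 9.65
ee_pos: [0.4796, -0.0525, 0.0374]
eef_rot: [-0.154, 3.138, -0.0]
force: [-0.5, -0.7, -0.5]
finger_gap: 0.016
finger_force: 107.7
```

step_arm:
  deltas:
    - [0,0,0,0,0,0,0.3]
    - [0,0,0,0,0,0,0.6]
    - [0,0,0,0,0,0,0.8]
    - [0,0,0,0,0,0,0.8]
    - [0,0,0,0,0,0,0.8]
    - [0,0,0,0,0,0,0.8]

```text
t: 10.15
ee_pos: [0.4797, -0.0525, 0.0374]
eef_rot: [-0.154, 3.138, -0.0]
force: [-0.4, -1.1, -0.0]
finger_gap: 0.0683
finger_force: 0.0
```

step_arm:
  deltas:
    - [0,0,-8,0,0,0,0.8]
    - [0,0,-20,0,0,0,0.8]
    - [0,0,-25,0,0,0,0.8]
    - [0,0,-30,0,0,0,0.8]
    - [0,0,-30,0,0,0,0.8]
    - [0,0,-30,0,0,0,0.8]
    - [0,0,0,0,0,0,0.8]

```text
t: 10.73
ee_pos: [0.4833, -0.0534, 0.1885]
eef_rot: [-0.154, 3.125, -0.006]
force: [1.4, -0.6, 0.5]
finger_gap: 0.0685
finger_force: 0.0
```

Run:
```python
from h import *
goto([.4935,.1717,.16],62)
p,w=cloud('wrist');cv2.imwrite('pics/w3.png',p[...,::-1])
p,w=cloud('side')
```

```text
t 10.73 pos [ 0.4833 -0.0534  0.1885] turn [-0.0009  0.0133  0.5869] shift [ 96.7 203.6  28.5] F [ 1.4 -0.6  0.5] gap 0.0685 ff 0.0
```

View pics/w3.png

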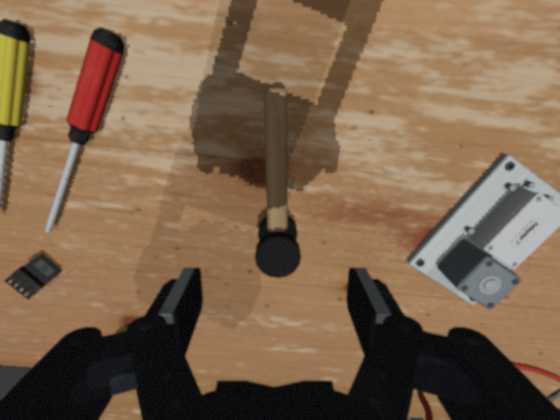

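The mallet stands freely on its head, which is at (278,255). Now I'll move over the box.

step_arm:
  deltas:
    - [0,0,0,0,0.013,0.117,0.8]
    - [0,0,0,0,0,0.118,0.8]
    - [0,0,0,0,0,0.118,0.8]
    - [0,0,0,0,0,0.118,0.8]
    - [0,0,0,0,0,0.116,0.8]
    - [12,25,0,0,0,0,0.8]
    - [14,30,0,0,0,0,0.8]
    - [14,30,0,0,0,0,0.8]
    - [14,30,0,0,0,0,0.8]
    - [14,30,0,0,0,0,0.8]
    - [14,29,0,0,0,0,0.8]
    - [14,29,0,0,0,0,0.8]

```text
t: 11.83
ee_pos: [0.4888, 0.1732, 0.1781]
eef_rot: [-0.756, -3.033, 0.008]
force: [-0.0, 0.5, -0.4]
finger_gap: 0.0682
finger_force: 0.0
```

step_arm:
  deltas:
    - [0,0,0,0,0,0,0.8]
    - [0,0,0,0,0,0,0.8]

```text
t: 12.0
ee_pos: [0.4889, 0.1729, 0.1782]
eef_rot: [-0.752, -3.034, 0.008]
force: [-0.4, -0.1, 0.4]
finger_gap: 0.0681
finger_force: 0.0
```

Run:
```python
from h import *
goto([.4935,.1717,.16],62)
p,w=cloud('wrist');cv2.imwrite('pics/w4.png',p[...,::-1])
def rect(za,zb,r,l):
    q=w.reshape(-1,3);q=q[(q[:,2]>za)&(q[:,2]<zb)&(np.hypot(q[:,0]-.51,q[:,1]-.163)<r)]
    print(l,len(q),cv2.minAreaRect((q[:,:2]*1000).astype(np.float32)),q.mean(0).round(4))
rect(.05,.056,.07,'tower');rect(.035,.0405,.07,'box');rect(.006,.013,.09,'plate')
```

```text
t 12.0 pos [0.4889 0.1729 0.1782] turn [-0.009  -0.0138  0.0029] shift [-4.7  1.1 18.2] F [-0.4 -0.1  0.4] gap 0.0681 ff 0.0
tower 1998 ((542.7413330078125, 146.4322052001953), (42.9947509765625, 40.11616897583008), 62.63990783691406) [0.5422 0.1467 0.0518]
box 3391 ((496.5958557128906, 170.513916015625), (43.61460494995117, 69.43193817138672), 62.515743255615234) [0.4946 0.1726 0.0381]
plate 7025 ((511.7747802734375, 162.81808471679688), (89.99183654785156, 135.5500946044922), 62.075050354003906) [0.4995 0.169  0.0096]
```

View pics/w4.png

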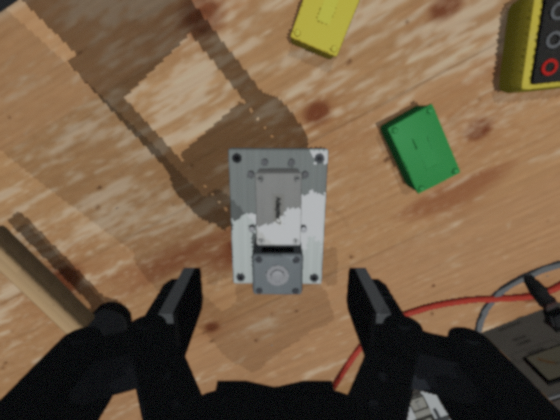

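The view is centred on the fixture, with the box at (278,208) and the tongue drawn back. I'll correct the tilt and descend.

step_arm:
  deltas:
    - [-5,0,20,-0.009,-0.0138,0.003,0.8]
    - [0,0,30,0,0,0,0.8]
    - [0,0,30,0,0,0,0.8]
    - [0,0,10,0,0,0,0.8]
    - [0,0,0,0,0,0,0.8]
    - [0,0,0,0,0,0,0.8]

```text
t: 12.55
ee_pos: [0.4944, 0.1687, 0.0898]
eef_rot: [0.766, 3.045, 0.002]
force: [-0.4, 0.5, 0.4]
finger_gap: 0.0685
finger_force: 0.0
```

Run:
```python
from h import *
goto([.494,.172,.03],62.1)
```

```text
t 12.55 pos [0.4944 0.1687 0.0898] turn [ 0.0015  0.0017 -0.0062] shift [ 1.9  2.7 59.8] F [-0.4  0.5  0.4] gap 0.0685 ff 0.0
```

step_arm:
  deltas:
    - [2,2.5,15,0,0,-0.006,0.8]
    - [0,0,15,0,0,0,0.8]
    - [0,0,12,0,0,0,0.8]
    - [0,0,9,0,0,0,0.8]
    - [0,0,6,0,0,0,0.8]
    - [0,0,2,0,0,0,0.8]
    - [0,0,0,0,0,0,0.8]
    - [0,0,0,0,0,0,0.8]

```text
t: 13.22
ee_pos: [0.4947, 0.1728, 0.0316]
eef_rot: [0.755, 3.045, 0.003]
force: [0.0, 0.2, -0.2]
finger_gap: 0.0684
finger_force: 0.0
```

Run:
```python
from h import *
goto([.494,.172,.03],62.1)
```

```text
t 13.22 pos [0.4947 0.1728 0.0316] turn [0.003  0.0034 0.001 ] shift [ 0.2 -1.   1.6] F [ 0.   0.2 -0.2] gap 0.0684 ff 0.0
```

Aligned. Now I'll close on the box.

step_arm:
  deltas:
    - [0,-1,1,0,0,0,0.8]
    - [0,0,0,0,0,0,0.55]
    - [0,0,0,0,0,0,0.5]
    - [0,0,0,0,0,0,0.45]
    - [0,0,0,0,0,0,0.4]
    - [0,0,0,0,0,0,0.3]
    - [0,0,0,0,0,0,0]
    - [0,0,0,0,0,0,0]
    - [0,0,0,0,0,0,0]
  grip_force: 50

```text
t: 13.97
ee_pos: [0.4942, 0.172, 0.0306]
eef_rot: [0.755, 3.046, 0.003]
force: [-0.1, 0.6, 5.3]
finger_gap: 0.0381
finger_force: 50.8
```

step_arm:
  deltas:
    - [0,0,-3,0,0,0,0]
    - [0,0,-5,0,0,0,0]
    - [0,0,-5,0,0,0,0]
    - [0,0,0,0,0,0,0]

```text
t: 14.3
ee_pos: [0.494, 0.1719, 0.0437]
eef_rot: [0.755, 3.045, 0.003]
force: [0.1, 0.2, -0.6]
finger_gap: 0.038
finger_force: 50.3
```

step_arm:
  deltas:
    - [0,0,-8,0,0,0,0]
    - [0,0,-15,0,0,0,0]
    - [0,0,-20,0,0,0,0]
    - [0,0,-20,0,0,0,0]
    - [0,0,-20,0,0,0,0]
    - [0,0,-20,0,0,0,0]
    - [0,0,-12,0,0,0,0]
    - [0,0,-6,0,0,0,0]
    - [0,0,-2,0,0,0,0]
    - [0,0,0,0,0,0,0]
    - [0,0,0,0,0,0,0]
    - [0,0,0,0,0,0,0]

```text
t: 15.3
ee_pos: [0.4924, 0.1715, 0.1643]
eef_rot: [0.756, 3.049, 0.001]
force: [0.4, -0.7, -1.4]
finger_gap: 0.0382
finger_force: 50.4
```

Run:
```python
from h import *
goto([.494,.172,.167],62.1)
p,w=cloud('wrist');cv2.imwrite('pics/w5.png',p[...,::-1])
q=w.reshape(-1,3);q=q[(q[:,2]>.14)&(q[:,2]<.19)&(np.hypot(q[:,0]-.494,q[:,1]-.172)<.035)]
A=np.c_[q[:,:2]-[.494,.172],np.ones(len(q))];print(len(q),np.linalg.lstsq(A,q[:,2],rcond=None)[0])
```

```text
t 15.3 pos [0.4924 0.1715 0.1643] turn [0.0006 0.0004 0.001 ] shift [-1.2  1.2 -2.7] F [ 0.4 -0.7 -1.4] gap 0.0382 ff 50.40695250034332
16637 [ 0.07862863 -0.04579042  0.17253977]
```

View pics/w5.png

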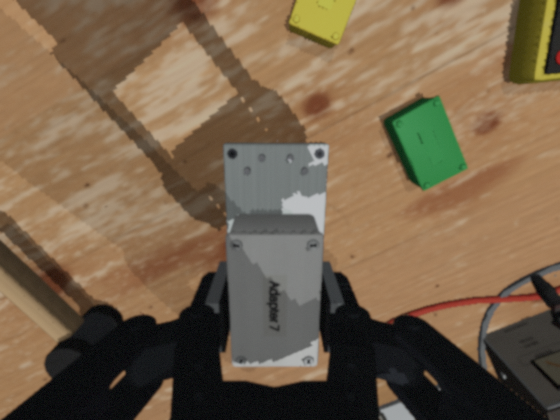

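The box is lifted, with its lid at columns 230-320, rows 235-365. I'll measure its tilt on the lid alone.

Run:
```python
from h import *
for k in range(2):
    p,w=cloud('wrist')
    q=w[245:355,240:312].reshape(-1,3)
    A=np.c_[q[:,:2]-[.494,.172],np.ones(len(q))];c=np.linalg.lstsq(A,q[:,2],rcond=None)[0];print(c,np.std(q[:,2]-A@c))
    f=np.array([.883,-.469]);print('along',c[:2]@f,'across',c[:2]@[.469,.883])
w2=w[20:120,0:180].reshape(-1,3);A=np.c_[w2[:,:2],np.ones(len(w2))];print('bench',np.linalg.lstsq(A,w2[:,2],rcond=None)[0])
```

```text
** On entry to DLASCL parameter number  4 had an illegal value
 ** On entry to DLASCL parameter number  4 had an illegal valueTraceback (most recent call last):
  File "<stdin>", line 5, in <module>
    x, resids, rank, s = _umath_linalg.lstsq(a, b, rcond,
                         ~~~~~~~~~~~~~~~~~~~^^^^^^^^^^^^^
                                             signature=signature)
                                             ^^^^^^^^^^^^^^^^^^^^
    raise LinAlgError("SVD did not converge in Linear Least Squares")
numpy.linalg.LinAlgError: SVD did not converge in Linear Least Squares
```

Run:
```python
from h import *
p,w=cloud('wrist')
def fit(a,l):
    q=a.reshape(-1,3);q=q[~np.isnan(q[:,2])]
    A=np.c_[q[:,:2]-[.494,.172],np.ones(len(q))];c=np.linalg.lstsq(A,q[:,2],rcond=None)[0]
    print(l,len(q),c.round(4),np.std(q[:,2]-A@c),'along',c[:2]@[.883,-.469],'across',c[:2]@[.469,.883])
fit(w[245:355,240:312],'lid');fit(w[20:120,0:180],'bench');fit(w[150:185,230:320],'plate')
goto([.494,.172,.167],62.1)
```

```text
lid 7896 [-1.000e-04 -1.300e-03  1.724e-01] 0.0005787774491013948 along 0.000505416954031816 across -0.0012598535907907774
bench 17928 [ 0.0017 -0.0002 -0.0002] 0.0007452589400281181 along 0.0016196142053883495 across 0.000632111482980907
plate 3140 [-0.0296  0.0165  0.0092] 0.0018455732648499231 along -0.03388377623141395 across 0.0007083440887616918
t 15.45 pos [0.4927 0.1716 0.1649] turn [0.0013 0.0012 0.001 ] shift [-0.9  0.9 -2.1] F [-0.8  0.2 -1.6] gap 0.038 ff 50.40749430656433
```

The lid is level and the box centre is about 148 mm above the nest. I'll hold briefly, then hand in.

step_arm:
  deltas:
    - [0,0,0,0,0,0,0]
    - [0,0,0,0,0,0,0]
    - [0,0,0,0,0,0,0]
    - [0,0,0,0,0,0,0]
    - [0,0,0,0,0,0,0]
    - [0,0,0,0,0,0,0]

```text
t: 15.95
ee_pos: [0.4933, 0.1717, 0.166]
eef_rot: [0.755, 3.046, 0.003]
force: [1.0, 0.6, -2.3]
finger_gap: 0.0383
finger_force: 50.4
```

```bash
python3 -c "
from bench import *
print(hand_in())"
```

```text
the job is handed in; nothing more can be done
None
```

The job is handed in at about 16 s; no verdict was shown. By my measurements, the pin is fully down, the mallet stands free on the bench clear of the fixture, and the box is held level about 15 cm above its nest.

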